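# Weigh out brake pistons and hold up the tray

## Task

Put brake pistons from the counter into the blue tray on the spring scale until the black needle on its dial rests as close to the red mark as whole pistons can bring it, and leave the rest of the pistons on their mat or the counter. Then take your hand away for a second so the needle settles, grasp the tray by its handle, lift it level, with the pistons in it, until there is at least 5 cm of air between it and the pan (which springs back up as it is unloaded), and finish while still holding it there steady, with nothing else carrying it. Leave the other goods on the counter where they are.

Things in the scene. Friction and masses are not known exactly. Their poses are not given: they have to be found in the camera images.
- scale: White counter scale. Base 210 (x) x 160 (y) x 30 mm; origin under its centre on the counter. A round drum with a flat dial facing up (120 mm across, top 60 mm above the counter) stands 178 mm from the centre on its -y side.
- pan (a joint): Sinking of the scale's flat aluminium pan (200 x 150 mm, over the base's centre), m, straight down. 0: its top is 95 mm above the counter, as with the empty tray or nothing on it. Each piston sinks it 12 mm (give or take 5 per cent), at most 56 mm in all; it settles in about 1 s.
- dial (a point): Centre of the dial, on the needle's axis, 63.5 mm above the counter.
- needle (a point): Near the tip of the black needle, 45 mm from the dial's centre; its x points outwards along the needle. With the empty tray the needle points along the scale's +x; as the pan sinks it turns clockwise seen from above, 0.6 rad for each piston (50 rad per metre of sinking). Black ticks are one piston apart.
- mark (a point): Red mark clipped on the dial's rim: this point is 45 mm from the dial's centre in the mark's direction (the red tab itself spans 44 to 63 mm); its x points outwards. It shows where the needle should rest, differs from run to run (two or three pistons' worth, seldom exactly on a tick) and does not move.
- tray: Blue tray with carrying handle, loose on the pan, 230 (x) x 180 (y) mm, 250 g; origin at the centre of its underside. Floor 3 mm thick, rim 18 mm above the underside. The black handle bar runs along tray y over the middle, between two end uprights (24 mm wide along x, at y = -83 and +83 mm). Room for pistons on both sides of the bar.
- handle (a point): Middle of the tray's handle bar, 77 mm above the tray's underside; the bar is 14 mm wide (tray x), 14 mm high, 160 mm free length along tray y.
- piston0: One of four alike steel brake pistons, plain upright cylinder 38 mm across, 46 mm tall, about 150 g; origin at the centre of its underside. All start standing on a thin black rubber mat (210 x 210 x 3 mm, fixed to the counter) to the robot's left.
- piston1: One of four alike steel brake pistons, plain upright cylinder 38 mm across, 46 mm tall, about 150 g; origin at the centre of its underside. All start standing on a thin black rubber mat (210 x 210 x 3 mm, fixed to the counter) to the robot's left.
- piston2: One of four alike steel brake pistons, plain upright cylinder 38 mm across, 46 mm tall, about 150 g; origin at the centre of its underside. All start standing on a thin black rubber mat (210 x 210 x 3 mm, fixed to the counter) to the robot's left.
- piston3: One of four alike steel brake pistons, plain upright cylinder 38 mm across, 46 mm tall, about 150 g; origin at the centre of its underside. All start standing on a thin black rubber mat (210 x 210 x 3 mm, fixed to the counter) to the robot's left.
- can_blue: Bystander, leave alone: blue-labelled can, 86 mm across, 105 mm tall.
- can_green: Bystander, leave alone: green-labelled can, 86 mm across, 105 mm tall.
- red_box: Bystander, leave alone: closed red parts box, 75 x 130 x 42 mm.
- carton: Bystander, leave alone: open cardboard carton, 110 x 130 x 70 mm, rear flap up to about 110 mm.
- tape: Bystander, leave alone: roll of yellow tape lying flat, 80 mm across, 28 mm high.
- screwdriver: Bystander, leave alone: screwdriver lying on the counter, handle towards its -x.
Mind the look-alikes: they are no part of the job. Leave any brown or green look-alike of the piston0 alone. Leave any brown or white look-alike of the piston1 alone.

How it is judged (in metres and radians):
On the way:
1. tray on the pan, robot off it, needle at rest within 0.42 rad (0.7 of a piston) of the red mark (angle between the x axis of needle and the x axis of mark, either way round below 0.42 rad and linear speed of tray below 0.02 m/s and contact force between tray and scale above 1 N and contact force between each of the arm, the fingers and tray below 0.1 N and contact force between each of the arm, the fingers and scale below 0.1 N), for 0.3 s.
At the end, for the whole second after the job is handed in: The gripper holds the tray at rest, underside over 135 mm above the counter, tilted under 0.15 rad, off the scale, with the two or three pistons in it that bring the needle nearest the mark (either number near half way), the other pistons on the mat or counter (z of tray in the frame of scale above 0.135 m and angle between tray's own z axis and vertical below 0.15 rad and linear speed of tray below 0.02 m/s and angular speed of tray below 0.15 rad/s and contact force between the fingers and tray above 2 N and contact force between tray and scale below 0.1 N and ((x of mark in the frame of scale below 0.00853384 m and distance between each of piston0, piston1, piston2 and tray below 0.13 m and height (world z) of piston3 below 0.03 m) or (x of mark in the frame of scale below 0.00853384 m and distance between each of piston0, piston1, piston3 and tray below 0.13 m and height (world z) of piston2 below 0.03 m) or (x of mark in the frame of scale below 0.00853384 m and distance between each of piston0, piston2, piston3 and tray below 0.13 m and height (world z) of piston1 below 0.03 m) or (x of mark in the frame of scale below 0.00853384 m and height (world z) of piston0 below 0.03 m and distance between each of piston1, piston2, piston3 and tray below 0.13 m) or (x of mark in the frame of scale above -0.00221327 m and distance between each of piston0, piston1 and tray below 0.13 m and height (world z) of each of piston2, piston3 below 0.03 m) or (x of mark in the frame of scale above -0.00221327 m and distance between each of piston0, piston2 and tray below 0.13 m and height (world z) of each of piston1, piston3 below 0.03 m) or (x of mark in the frame of scale above -0.00221327 m and distance between each of piston0, piston3 and tray below 0.13 m and height (world z) of each of piston1, piston2 below 0.03 m) or (x of mark in the frame of scale above -0.00221327 m and height (world z) of each of piston0, piston3 below 0.03 m and distance between each of piston1, piston2 and tray below 0.13 m) or (x of mark in the frame of scale above -0.00221327 m and height (world z) of each of piston0, piston2 below 0.03 m and distance between each of piston1, piston3 and tray below 0.13 m) or (x of mark in the frame of scale above -0.00221327 m and height (world z) of each of piston0, piston1 below 0.03 m and distance between each of piston2, piston3 and tray below 0.13 m))); the arm keeps its last pose, push and grip.
It fails at once if the tray tilted by more than 0.3 rad (angle between tray's own z axis and vertical above 0.3 rad).
It fails at once if one of the other goods moved by more than 30 mm (distance of any of can_blue, can_green, red_box, carton, tape, screwdriver from where it was at the start of the episode above 0.03 m).
It also fails if it takes over 72 s, if anything falls off the work surface, if the arm or the gripper's body presses on something with over 40 N, if the wrist force passes 120 N, or if a joint passes its speed limit or range.

## Robot

A 6-joint arm with a two-finger parallel gripper is mounted at the origin on the work surface. World frame = base frame: x ahead of the robot, y to its left, z up, the work surface at z = 0. Lengths are in mm, angles in rad, forces in N, time in s.
With the tool pointing down it reaches from about 325 to 900 mm from the base axis. Payload 3.5 kg.
Tool frame: the origin (TCP) lies at the very end of the fingers, on their centre line; the grasp point (between the pads) lies robot.grip_depth behind it (robot.grip_depth is the distance from the TCP to the grasp point, in mm); z points along the fingers, y is the line along which they close (so a half turn about z gives the same grasp; the last joint's range is limited). The gripper opens to 85 mm and grips with 20 to 120 N. Pads are 22 mm wide; open, the fingers measure 114 mm over their backs; the gripper's body (76 mm by 85 mm) begins 54 mm behind the grasp point. The pads swing forward as they close: fully open they stand 13 mm farther back than shut.
Start: joints at [1.091, 0.276, -0.026, 1.268, 0, 1.467], TCP at [229.973, 581.149, 231.313] pointing down, gripper open.
Joint ranges: [-3.12, 3.12], [-0.85, 1.88], [-1.08, 1.24], [-1.95, 2.15], [-1.57, 1.53], [-3.14, 3.14]. Speed limits (rad/s): [2.57, 2.57, 3.14, 3.14, 3.14, 3.14].

## Interface

Orientations are given as a 3x3 rotation matrix whose columns are the frame's x, y, z axes.
In Python, from plant import get_obs, cams, workorder, robot gives the robot as it stands.
- The arm moves only by the shell command python3 -m creep 'ROWS'. ROWS is JSON, a list of rows, each an object with "xyz": the shift along the world's x, y, z in cm, a list of three; "rot": the turn, a rotation vector about the world's x, y, z in degrees, a list of three; "fingers": the closure in counts, from 0 (fully open) to 255 (shut). In form: [{"xyz": [x, y, z], "rot": [rx, ry, rz], "fingers": fingers}, ...]. A call has 1 to 8 rows; each row is the pose to reach, as a shift and turn from the pose commanded when the call began; what a row does not reach only later rows make up. A row lasts 1/8 s, in which the tool goes at most 62.5 mm and 10.7 degrees, less where a joint would pass 70% of its speed; a pose out of reach is approached as far as the arm can. A call with a gripper value outside its range is refused whole. The fingers move at their own pace and stop on an object; the grip force is fixed at half the most. Time passes only in rows, so rows that repeat a pose let the fingers close. It gives the time, the measured TCP pose, the force, the opening and the grip force at its end, in the units of the state.
- get_obs(): the state, without advancing time (a new reading comes with each control period).
- cams.read_camera(name): name is "side" or "top"; returns a dict with "pixels" (400x640x3 uint8, blue, green, red), "K" (3x3 intrinsics, pixels), "cam_to_world" (4x4, takes a point from camera to world coordinates). Camera axes: x right, y down, z forward; pixel columns grow to the right and rows downward; lengths in mm; the calibration is good to about 2 mm. A picture is of the moment at which its call begins. There is no depth.
- workorder.close_job(): hands the job in; it is judged then, once.
The state is a dict: "clock": time; "joint_pos": joint angles; "qvel": joint speeds; "joint_efforts": joint torques, N m; "position": TCP position; "eef_rot": TCP orientation; "force": force on the tool from outside, world axes, zero at the start; "moment": the same for the moment, N m; "gripper_width": opening from 0.0 (shut) to 1.0 (fully open); "grip_force": force on a finger pad.
Only numpy, scipy, OpenCV 4.12 (cv2) and the standard library are available. Lean on these libraries where they do the work, as an engineer would, in place of code of your own. Each camera call takes 0.05 s, during which the arm holds its last target. There are 200 camera calls.

## Working session

There is one attempt and no reset: what is moved stays moved. The work goes in short steps, Python scripts to look and compute and a shell command to move; the robot and the scene stay as the last step left them, time stands still between calls to the robot, and variables do not carry over. Pictures are saved under pics/ and viewed, at most 10 in all, crops included, and the job is handed in when it is done.

```bash
mkdir -p pics
cat > h.py <<'E'
import numpy as np, cv2
from plant import get_obs, cams, workorder, robot
def snap(n,f=None):
    d=cams.read_camera(n); d['pixels']=np.ascontiguousarray(d['pixels'])
    if f: cv2.imwrite('pics/'+f,d['pixels'])
    return d
def ray(d,u,v,z):
    T=np.array(d['cam_to_world']); r=T[:3,:3]@np.linalg.inv(d['K'])@[u,v,1]; c=T[:3,3]
    return c+r*(z-c[2])/r[2]
def proj(d,p):
    T=np.linalg.inv(d['cam_to_world']); q=d['K']@(T[:3,:3]@p+T[:3,3]); return q[:2]/q[2]
E
python3 - <<'E'
from h import *
for n in('top','side'):
    d=snap(n,n+'0.png'); print(n,np.round(d['K'],1).tolist(),np.round(d['cam_to_world'],3).tolist())
o=get_obs();print(o['clock'],np.round(o['position'],1),np.round(o['eef_rot'],3).tolist(),robot.grip_depth)
E
```

```text
top [[445.3, 0.0, 327.9], [0.0, 445.3, 199.5], [0.0, 0.0, 1.0]] [[-0.022, -0.979, 0.203, 280.987], [-1.0, 0.021, -0.006, 6.025], [0.002, -0.203, -0.979, 1358.035], [0.0, 0.0, 0.0, 1.0]]
side [[475.8, 0.0, 317.6], [0.0, 475.8, 197.4], [0.0, 0.0, 1.0]] [[0.761, -0.452, 0.466, -91.56], [-0.649, -0.526, 0.55, -743.879], [-0.004, -0.721, -0.693, 1083.757], [0.0, 0.0, 0.0, 1.0]]
0.1 [229.6 580.5 230.3] [[-0.93, 0.368, -0.001], [0.368, 0.93, -0.002], [0.0, -0.002, -1.0]] 18.700000000000003
```

View pics/top0.png

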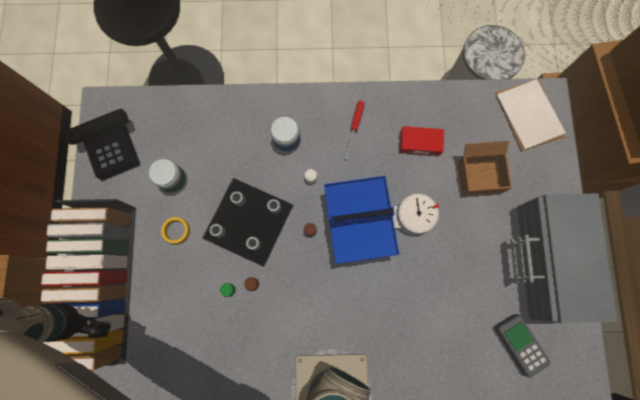

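View pics/side0.png

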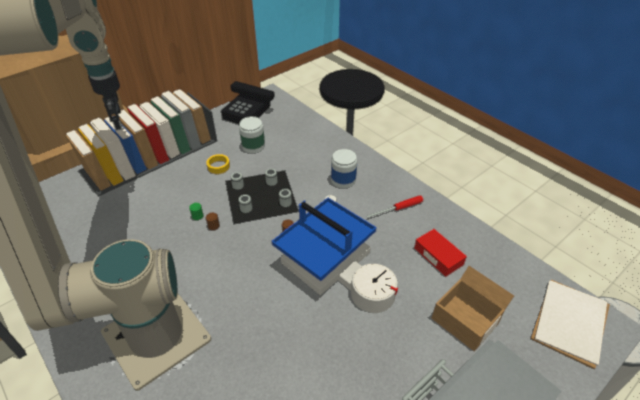

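The top view shows four grey-steel cylinders on the black mat at (237,198), (274,206), (217,230) and (253,243); these fit "steel pistons on the mat". The look-alikes are off the mat: brown at (310,230) and (251,284), green at (227,290), white at (311,176). The tray is at about (361,219) with the dial at (418,213). The needle points roughly up in the image, and the red mark is to the right, at about (435,207). I'll confirm with one enlarged crop and measure.

Run:
```python
from h import *
d=snap('top'); im=d['pixels']; hsv=cv2.cvtColor(im,cv2.COLOR_BGR2HSV)
cr=im[160:275,195:455]; cv2.imwrite('pics/crop1.png',cv2.resize(cr,None,fx=3,fy=3,interpolation=cv2.INTER_CUBIC))
# tray: blue; rim plane = 95+18
b=cv2.inRange(hsv,(105,120,60),(130,255,255)); b[:, :300]=0; b[:,420:]=0; b[:160]=0;b[280:]=0
c=max(cv2.findContours(cv2.morphologyEx(b,cv2.MORPH_CLOSE,np.ones((9,9))),0,2)[0],key=cv2.contourArea)
r=cv2.boxPoints(cv2.minAreaRect(c)); P=np.array([ray(d,*p,113) for p in r])
print('tray c',P.mean(0),'edges',[(np.round(P[i-1]-P[i],0)[:2]).tolist() for i in range(4)])
# pistons: bright blobs in mat
g=cv2.inRange(im,(95,95,95),(255,255,255))
mk=cv2.inRange(hsv,(0,0,0),(180,255,70)); mk[:170]=0;mk[275:]=0;mk[:,:195]=0;mk[:,298:]=0
c=max(cv2.findContours(mk,0,2)[0],key=cv2.contourArea); mb=cv2.boxPoints(cv2.minAreaRect(c))
M=np.array([ray(d,*p,3) for p in mb]); print('mat',np.round(M[:,:2]).tolist())
m=np.zeros_like(g); cv2.fillConvexPoly(m,cv2.convexHull(c),255); m=cv2.erode(m,np.ones((5,5)))
gr=cv2.cvtColor(im,cv2.COLOR_BGR2GRAY); t=((gr>75)&(m>0)).astype(np.uint8)
for k in cv2.findContours(cv2.morphologyEx(t,cv2.MORPH_CLOSE,np.ones((3,3))),0,2)[0]:
    if cv2.contourArea(k)<20: continue
    (u,v),R=cv2.minEnclosingCircle(k); x,y,w,h=cv2.boundingRect(k); print('pist',u,v,R,w,h,np.round(ray(d,u,v,49)[:2]))
# red mark, dial
dc=ray(d,418,214,62)
red=cv2.inRange(hsv,(0,130,80),(8,255,255))|cv2.inRange(hsv,(172,130,80),(180,255,255)); red[:190]=0;red[240:]=0;red[:,:400]=0;red[:,450:]=0
v,u=np.nonzero(red); print('red',u.mean(),v.mean(),len(u),ray(d,u.mean(),v.mean(),62))
w=cv2.inRange(hsv,(0,0,150),(180,60,255)); w[:185]=0;w[245:]=0;w[:,:398]=0;w[:,445:]=0
k=max(cv2.findContours(w,0,2)[0],key=cv2.contourArea); (u,v),R=cv2.minEnclosingCircle(k); print('dial',u,v,R,ray(d,u,v,60))
```

```text
tray c [481.98903771 -94.78639296 113.        ] edges [[-228.0, -27.0], [-23.0, 186.0], [230.0, 20.0], [21.0, -179.0]]
mat [[450.0, 382.0], [644.0, 298.0], [548.0, 107.0], [360.0, 196.0]]
pist 252.2244873046875 242.69387817382812 6.782525062561035 14 14 [427. 223.]
pist 215.61764526367188 229.38235473632812 6.812593460083008 14 14 [469. 332.]
pist 273.21234130859375 204.95205688476562 6.541273593902588 13 13 [539. 162.]
pist 236.18182373046875 197.0 6.546180725097656 13 13 [566. 273.]
red 435.57142857142856 205.78571428571428 14 [ 523.6139299  -320.96434609   62.        ]
dial 418.7069091796875 212.15516662597656 20.412384033203125 [ 505.89494472 -270.16784924   60.        ]
```

View pics/crop1.png

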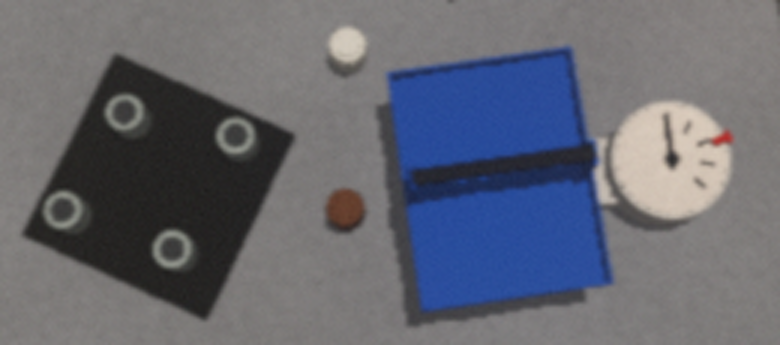

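The crop confirms four steel pistons with hollow-looking tops on the mat, and brown and white look-alikes off it. The mark is about 77° clockwise from the needle, roughly 1.34 rad or 2.2 pistons, so **two pistons** it is. The tray is at (482,-95) with a yaw of about 6°. I'll set out for the piston at (427,223), turning the tool to close along tray y.

```bash
python3 -m creep '[{"xyz":[19.7,-35.8,-8],"rot":[0,0,27.5],"fingers":0},{"xyz":[19.7,-35.8,-8],"rot":[0,0,27.5],"fingers":0},{"xyz":[19.7,-35.8,-8],"rot":[0,0,27.5],"fingers":0},{"xyz":[19.7,-35.8,-8],"rot":[0,0,27.5],"fingers":0},{"xyz":[19.7,-35.8,-8],"rot":[0,0,27.5],"fingers":0},{"xyz":[19.7,-35.8,-8],"rot":[0,0,27.5],"fingers":0},{"xyz":[19.7,-35.8,-8],"rot":[0,0,27.5],"fingers":0},{"xyz":[19.7,-35.8,-8],"rot":[0,0,27.5],"fingers":0}]'
python3 - <<'E'
from h import *
d=snap('side'); im=d['pixels']
p=proj(d,np.array([427,223,49.])); u,v=p.astype(int); print(p)
cv2.imwrite('pics/crop2.png',cv2.resize(im[v-75:v+50,u-65:u+85],None,fx=4,fy=4,interpolation=cv2.INTER_CUBIC))
for q in((427,223),(539,162),(469,332),(566,273)): print(q,np.round((proj(d,np.array([*q,49.]))-[u-65,v-75])*4))
o=get_obs();print(o['clock'],np.round(o['position'],1),np.round(o['joint_pos'],2))
E
```

```text
clock: 1.15
position: [427.3, 220.7, 150.4]
eef_rot: [[-0.995, -0.098, -0.002], [-0.098, 0.995, -0.001], [0.002, -0.001, -1.0]]
force: [-0.5, 0.9, -0.5]
gripper_width: 0.999
grip_force: 0.0
[244.52653291 198.34220282]
(427, 223) [262. 301.]
(539, 162) [423. 278.]
(469, 332) [230. 209.]
(566, 273) [367. 194.]
1.2 [426.9 222.1 150.8] [ 0.35  0.08 -0.44  1.05  0.    0.24]
```

View pics/crop2.png

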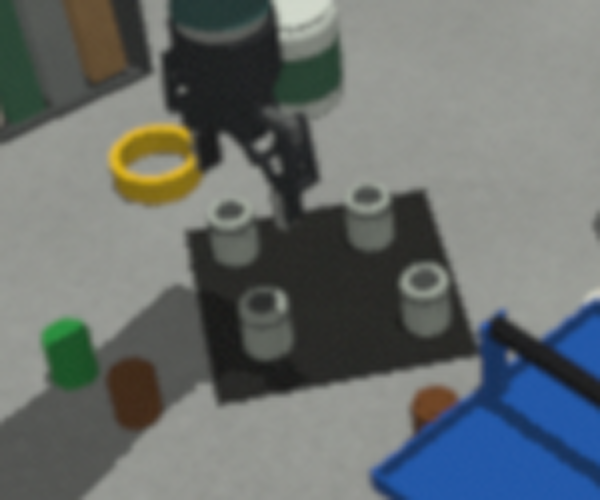

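The side crop shows the piston tops at (263,303) and (424,280), within about a pixel of the projections, so the positions hold. Descending to grip.

```bash
python3 -m creep '[{"xyz":[0,0.1,-6],"rot":[0,0,0],"fingers":0},{"xyz":[0,0.1,-11],"rot":[0,0,0],"fingers":0},{"xyz":[0,0.1,-13.4],"rot":[0,0,0],"fingers":0},{"xyz":[0,0.1,-13.4],"rot":[0,0,0],"fingers":0},{"xyz":[0,0.1,-13.4],"rot":[0,0,0],"fingers":255},{"xyz":[0,0.1,-13.4],"rot":[0,0,0],"fingers":255},{"xyz":[0,0.1,-13.4],"rot":[0,0,0],"fingers":255},{"xyz":[0,0.1,-13.4],"rot":[0,0,0],"fingers":255}]'
python3 -m creep '[{"xyz":[0,0,0],"rot":[0,0,0],"fingers":255},{"xyz":[0,0,0],"rot":[0,0,0],"fingers":255},{"xyz":[0,0,4],"rot":[0,0,0],"fingers":255},{"xyz":[0,0,10],"rot":[0,0,0],"fingers":255},{"xyz":[0,0,16],"rot":[0,0,0],"fingers":255},{"xyz":[0,0,20],"rot":[0,0,0],"fingers":255},{"xyz":[0,0,20],"rot":[0,0,0],"fingers":255}]'
```

```text
clock: 2.2
position: [428.3, 224.9, 19.1]
eef_rot: [[-0.995, -0.103, 0.003], [-0.103, 0.995, 0.002], [-0.003, 0.001, -1.0]]
force: [-0.6, 1.1, 5.3]
gripper_width: 0.425
grip_force: 59.6
clock: 3.08
position: [429.9, 225.2, 221.9]
eef_rot: [[-0.995, -0.103, 0.009], [-0.103, 0.995, 0.003], [-0.009, 0.002, -1.0]]
force: [-0.8, 0.1, -1.9]
gripper_width: 0.429
grip_force: 60.6
```

```bash
python3 -m creep '[{"xyz":[-0.6,-32.6,0],"rot":[0,0,0],"fingers":255},{"xyz":[-0.6,-32.6,0],"rot":[0,0,0],"fingers":255},{"xyz":[-0.6,-32.6,0],"rot":[0,0,0],"fingers":255},{"xyz":[-0.6,-32.6,0],"rot":[0,0,0],"fingers":255},{"xyz":[-0.6,-32.6,0],"rot":[0,0,0],"fingers":255},{"xyz":[-0.6,-32.6,0],"rot":[0,0,0],"fingers":255},{"xyz":[-0.6,-32.6,0],"rot":[0,0,0],"fingers":255},{"xyz":[-0.6,-32.6,0],"rot":[0,0,0],"fingers":255}]'
python3 - <<'E'
from h import *
d=snap('side','s3.png'); im=d['pixels']; cv2.imwrite('pics/crop3.png',cv2.resize(im[130:330,220:420],None,fx=3,fy=3,interpolation=cv2.INTER_CUBIC))
o=get_obs();print(o['clock'],np.round(o['position'],1),np.round(o['joint_pos'],2))
E
```

```text
clock: 4.08
position: [420.4, -100.4, 216.5]
eef_rot: [[-0.995, -0.104, -0.001], [-0.104, 0.995, 0.001], [0.001, 0.001, -1.0]]
force: [-0.5, -0.5, -2.2]
gripper_width: 0.429
grip_force: 60.9
4.125 [ 420.6 -100.3  216.7] [-0.38 -0.06 -0.44  1.2   0.   -0.49]
```

View pics/crop3.png

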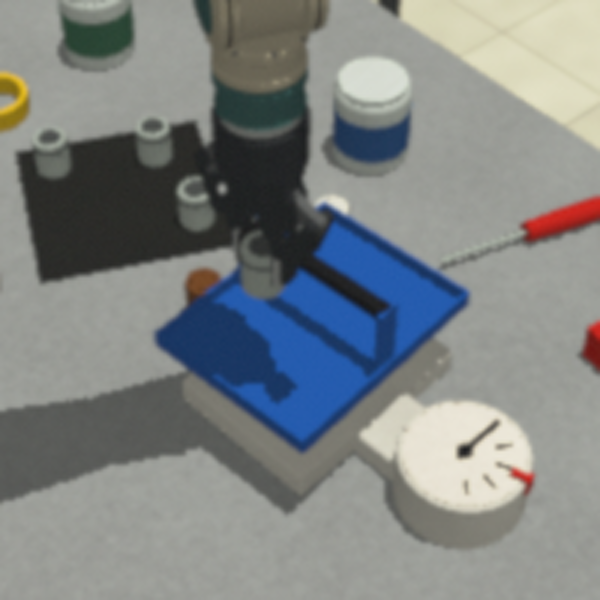

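The crop shows the piston held upright over the near half of the tray at (262,262), clear of the bar. The mark at (520,478) sits just past the second tick, which confirms two. Lowering and releasing.

```bash
python3 -m creep '[{"xyz":[0,0,-5],"rot":[0,0,0],"fingers":255},{"xyz":[0,0,-8.5],"rot":[0,0,0],"fingers":255},{"xyz":[0,0,-10],"rot":[0,0,0],"fingers":255},{"xyz":[0,0,-10.6],"rot":[0,0,0],"fingers":255},{"xyz":[0,0,-11.0],"rot":[0,0,0],"fingers":255},{"xyz":[0,0,-11.2],"rot":[0,0,0],"fingers":255},{"xyz":[0,0,-11.2],"rot":[0,0,0],"fingers":255},{"xyz":[0,0,-11.2],"rot":[0,0,0],"fingers":255}]'
python3 -m creep '[{"xyz":[0,0,0],"rot":[0,0,0],"fingers":0},{"xyz":[0,0,0],"rot":[0,0,0],"fingers":0},{"xyz":[0,0,0],"rot":[0,0,0],"fingers":0},{"xyz":[0,0,0],"rot":[0,0,0],"fingers":0},{"xyz":[0,0,3],"rot":[0,0,0],"fingers":0},{"xyz":[0,0,7],"rot":[0,0,0],"fingers":0},{"xyz":[0,0,12],"rot":[0,0,0],"fingers":0},{"xyz":[0,0,12],"rot":[0,0,0],"fingers":0}]'
```

```text
clock: 5.12
position: [421.8, -102.2, 106.0]
eef_rot: [[-0.995, -0.103, 0.002], [-0.103, 0.995, -0.001], [-0.002, -0.001, -1.0]]
force: [-0.1, 0.6, -0.6]
gripper_width: 0.424
grip_force: 61.0
clock: 6.12
position: [424.2, -103.2, 229.8]
eef_rot: [[-0.995, -0.103, 0.009], [-0.103, 0.995, -0.004], [-0.008, -0.004, -1.0]]
force: [-0.9, 0.5, -0.2]
gripper_width: 0.998
grip_force: 0.0
```

```bash
python3 -m creep '[{"xyz":[11.7,26.4,0],"rot":[0,0,0],"fingers":0},{"xyz":[11.7,26.4,0],"rot":[0,0,0],"fingers":0},{"xyz":[11.7,26.4,0],"rot":[0,0,0],"fingers":0},{"xyz":[11.7,26.4,0],"rot":[0,0,0],"fingers":0},{"xyz":[11.7,26.4,0],"rot":[0,0,0],"fingers":0},{"xyz":[11.7,26.4,-6],"rot":[0,0,0],"fingers":0},{"xyz":[11.7,26.4,-11],"rot":[0,0,0],"fingers":0},{"xyz":[11.7,26.4,-11],"rot":[0,0,0],"fingers":0}]'
python3 - <<'E'
from h import *
d=snap('side','s4.png'); im=d['pixels']
o=get_obs();print(o['clock'],np.round(o['position'],1),np.round(o['joint_pos'],2))
def crop(x,y,w,h): return cv2.resize(im[y:y+h,x:x+w],None,fx=3,fy=3,interpolation=cv2.INTER_CUBIC)
cv2.imwrite('pics/crop4.png',crop(200,130,210,190))
E
```

```text
clock: 7.12
position: [532.6, 161.4, 110.0]
eef_rot: [[-0.995, -0.103, -0.012], [-0.103, 0.995, -0.002], [0.012, -0.001, -1.0]]
force: [0.3, -0.2, -0.4]
gripper_width: 1.004
grip_force: 0.0
7.175 [535.5 161.7 113.1] [ 0.18  0.26 -0.32  1.   -0.    0.07]
```

View pics/crop4.png

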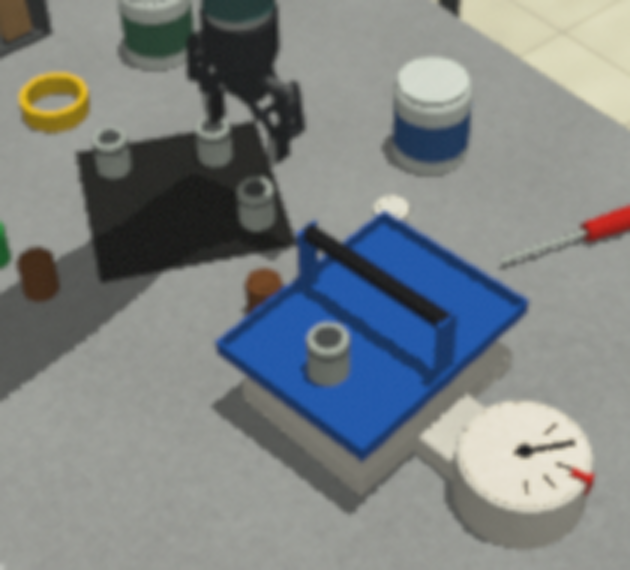

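The crop shows the first piston standing in the tray at (328,352) and the needle advanced one tick. The arm is over the second piston at (256,203).

```bash
python3 -m creep '[{"xyz":[0.1,0,-5],"rot":[0,0,0],"fingers":0},{"xyz":[0.1,0,-8.5],"rot":[0,0,0],"fingers":0},{"xyz":[0.1,0,-9.7],"rot":[0,0,0],"fingers":0},{"xyz":[0.1,0,-9.7],"rot":[0,0,0],"fingers":0},{"xyz":[0.1,0,-9.7],"rot":[0,0,0],"fingers":255},{"xyz":[0.1,0,-9.7],"rot":[0,0,0],"fingers":255},{"xyz":[0.1,0,-9.7],"rot":[0,0,0],"fingers":255},{"xyz":[0.1,0,-9.7],"rot":[0,0,0],"fingers":255}]'
python3 -m creep '[{"xyz":[0,0,0],"rot":[0,0,0],"fingers":255},{"xyz":[0,0,0],"rot":[0,0,0],"fingers":255},{"xyz":[0,0,4],"rot":[0,0,0],"fingers":255},{"xyz":[0,0,10],"rot":[0,0,0],"fingers":255},{"xyz":[0,0,16],"rot":[0,0,0],"fingers":255},{"xyz":[0,0,21],"rot":[0,0,0],"fingers":255},{"xyz":[0,0,21],"rot":[0,0,0],"fingers":255},{"xyz":[0,0,21],"rot":[0,0,0],"fingers":255}]'
```

```text
clock: 8.18
position: [540.4, 162.4, 19.8]
eef_rot: [[-0.995, -0.103, 0.003], [-0.103, 0.995, 0.0], [-0.003, 0.0, -1.0]]
force: [-0.5, -0.5, 6.4]
gripper_width: 0.424
grip_force: 60.5
clock: 9.18
position: [538.2, 162.0, 227.4]
eef_rot: [[-0.995, -0.103, -0.001], [-0.103, 0.995, -0.0], [0.001, -0.0, -1.0]]
force: [0.1, -0.3, -1.9]
gripper_width: 0.429
grip_force: 60.5
```

```bash
python3 -m creep '[{"xyz":[0.4,-25.1,0],"rot":[0,0,0],"fingers":255},{"xyz":[0.4,-25.1,0],"rot":[0,0,0],"fingers":255},{"xyz":[0.4,-25.1,0],"rot":[0,0,0],"fingers":255},{"xyz":[0.4,-25.1,0],"rot":[0,0,0],"fingers":255},{"xyz":[0.4,-25.1,0],"rot":[0,0,0],"fingers":255},{"xyz":[0.4,-25.1,0],"rot":[0,0,0],"fingers":255},{"xyz":[0.4,-25.1,0],"rot":[0,0,0],"fingers":255},{"xyz":[0.4,-25.1,0],"rot":[0,0,0],"fingers":255}]'
python3 -m creep '[{"xyz":[0,0,-5],"rot":[0,0,0],"fingers":255},{"xyz":[0,0,-9],"rot":[0,0,0],"fingers":255},{"xyz":[0,0,-11.5],"rot":[0,0,0],"fingers":255},{"xyz":[0,0,-12.5],"rot":[0,0,0],"fingers":255},{"xyz":[0,0,-13.0],"rot":[0,0,0],"fingers":255},{"xyz":[0,0,-13.3],"rot":[0,0,0],"fingers":255},{"xyz":[0,0,-13.3],"rot":[0,0,0],"fingers":255},{"xyz":[0,0,-13.3],"rot":[0,0,0],"fingers":255}]'
python3 -m creep '[{"xyz":[0,0,0],"rot":[0,0,0],"fingers":0},{"xyz":[0,0,0],"rot":[0,0,0],"fingers":0},{"xyz":[0,0,0],"rot":[0,0,0],"fingers":0},{"xyz":[0,0,0],"rot":[0,0,0],"fingers":0},{"xyz":[0,0,3],"rot":[0,0,0],"fingers":0},{"xyz":[0,0,8],"rot":[0,0,0],"fingers":0},{"xyz":[0,0,14],"rot":[0,0,0],"fingers":0},{"xyz":[0,0,14],"rot":[0,0,0],"fingers":0}]'
```

```text
clock: 10.18
position: [542.8, -87.4, 228.0]
eef_rot: [[-0.994, -0.105, -0.001], [-0.105, 0.994, 0.0], [0.001, 0.0, -1.0]]
force: [0.2, -0.8, -2.3]
gripper_width: 0.424
grip_force: 60.9
clock: 11.18
position: [543.9, -89.0, 96.3]
eef_rot: [[-0.995, -0.103, 0.002], [-0.103, 0.995, -0.0], [-0.002, -0.001, -1.0]]
force: [0.1, 0.7, -0.2]
gripper_width: 0.426
grip_force: 61.0
clock: 12.18
position: [546.9, -90.0, 241.5]
eef_rot: [[-0.995, -0.103, 0.011], [-0.103, 0.995, -0.003], [-0.011, -0.005, -1.0]]
force: [-0.2, 0.3, 0.7]
gripper_width: 1.001
grip_force: 0.0
```

```bash
python3 -m creep '[{"xyz":[0,0,0],"rot":[0,0,-10],"fingers":0},{"xyz":[-2,0,2],"rot":[0,0,-20],"fingers":0},{"xyz":[-4,0,2],"rot":[0,0,-30],"fingers":0},{"xyz":[-6.1,-0.6,2],"rot":[0,0,-40],"fingers":0},{"xyz":[-6.1,-0.6,2],"rot":[0,0,-50],"fingers":0},{"xyz":[-6.1,-0.6,2],"rot":[0,0,-60],"fingers":0},{"xyz":[-6.1,-0.6,2],"rot":[0,0,-70],"fingers":0},{"xyz":[-6.1,-0.6,2],"rot":[0,0,-80],"fingers":0}]'
python3 -m creep '[{"xyz":[0,0,0],"rot":[0,0,-10],"fingers":0},{"xyz":[0,0,0],"rot":[0,0,-10],"fingers":0},{"xyz":[0,0,0],"rot":[0,0,-10],"fingers":0}]'
python3 - <<'E'
from h import *
d=snap('side','s5.png'); im=d['pixels']
o=get_obs();print(o['clock'],np.round(o['position'],1),np.round(o['eef_rot'],3).tolist())
cv2.imwrite('pics/crop5.png',cv2.resize(im[150:330,230:420],None,fx=3,fy=3,interpolation=cv2.INTER_CUBIC))
E=0
for y in(-80,0,80):
    a=np.radians(5.9); p=np.array([482-y*np.sin(a),-94.8+y*np.cos(a),71+84]); print(y,np.round((proj(d,p)-[230,150])*3))
E
```

```text
clock: 13.18
position: [481.3, -94.7, 254.1]
eef_rot: [[-0.269, 0.963, -0.002], [0.963, 0.269, 0.001], [0.001, -0.002, -1.0]]
force: [0.7, 0.3, 0.8]
gripper_width: 1.0
grip_force: 0.0
clock: 13.55
position: [481.7, -94.8, 254.7]
eef_rot: [[-0.105, 0.994, -0.001], [0.994, 0.105, 0.0], [0.0, -0.001, -1.0]]
force: [0.8, -0.0, 0.6]
gripper_width: 1.0
grip_force: 0.0
13.6 [481.7 -94.8 254.9] [[-0.105, 0.994, -0.001], [0.994, 0.105, 0.0], [0.0, -0.001, -1.0]]
-80 [352. 266.]
0 [284. 220.]
80 [220. 176.]
```

View pics/crop5.png

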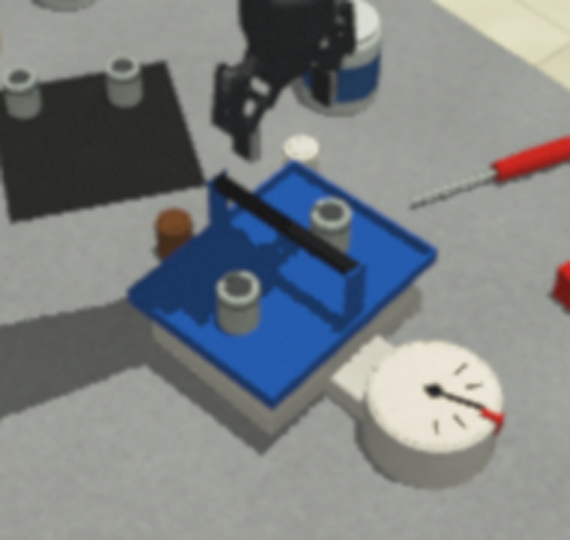

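The crop shows both pistons upright in the tray at (238,300) and (330,228). The needle rests on the red mark at (495,415), and the bar runs (220,176) to (352,266) as predicted. I'll wait another second, then grasp the bar; the finger tips stay above the piston tops.

```bash
python3 -m creep '[{"xyz":[0,0,0],"rot":[0,0,0],"fingers":0},{"xyz":[0,0,0],"rot":[0,0,0],"fingers":0},{"xyz":[0,0,0],"rot":[0,0,0],"fingers":0},{"xyz":[0,0,0],"rot":[0,0,0],"fingers":0},{"xyz":[0,0,0],"rot":[0,0,0],"fingers":0},{"xyz":[0,0,0],"rot":[0,0,0],"fingers":0},{"xyz":[0,0,0],"rot":[0,0,0],"fingers":0},{"xyz":[0,0,0],"rot":[0,0,0],"fingers":0}]'
python3 -m creep '[{"xyz":[0,0,-5],"rot":[0,0,0],"fingers":0},{"xyz":[0,0,-10],"rot":[0,0,0],"fingers":0},{"xyz":[0,0,-12.4],"rot":[0,0,0],"fingers":0},{"xyz":[0,0,-12.4],"rot":[0,0,0],"fingers":0},{"xyz":[0,0,-12.4],"rot":[0,0,0],"fingers":255},{"xyz":[0,0,-12.4],"rot":[0,0,0],"fingers":255},{"xyz":[0,0,-12.4],"rot":[0,0,0],"fingers":255},{"xyz":[0,0,-12.4],"rot":[0,0,0],"fingers":255}]'
python3 -m creep '[{"xyz":[0,0,0],"rot":[0,0,0],"fingers":255},{"xyz":[0,0,0],"rot":[0,0,0],"fingers":255},{"xyz":[0,0,0],"rot":[0,0,0],"fingers":255},{"xyz":[0,0,0],"rot":[0,0,0],"fingers":255}]'
```

```text
clock: 14.6
position: [482.0, -94.8, 255.3]
eef_rot: [[-0.103, 0.995, 0.0], [0.995, 0.103, -0.0], [-0.0, 0.0, -1.0]]
force: [0.2, -0.6, -0.2]
gripper_width: 1.002
grip_force: 0.0
clock: 15.6
position: [482.6, -95.0, 132.0]
eef_rot: [[-0.103, 0.995, 0.002], [0.995, 0.103, -0.0], [-0.001, 0.002, -1.0]]
force: [-1.1, 0.8, -0.2]
gripper_width: 0.148
grip_force: 58.4
clock: 16.1
position: [482.6, -95.0, 131.5]
eef_rot: [[-0.103, 0.995, 0.001], [0.995, 0.103, -0.0], [-0.0, 0.001, -1.0]]
force: [2.8, -0.9, 0.1]
gripper_width: 0.15
grip_force: 59.4
```

```bash
python3 -m creep '[{"xyz":[0,0,0.5],"rot":[0,0,0],"fingers":255},{"xyz":[0,0,1.5],"rot":[0,0,0],"fingers":255},{"xyz":[0,0,3],"rot":[0,0,0],"fingers":255},{"xyz":[0,0,4.5],"rot":[0,0,0],"fingers":255},{"xyz":[0,0,6],"rot":[0,0,0],"fingers":255},{"xyz":[0,0,7.5],"rot":[0,0,0],"fingers":255},{"xyz":[0,0,9],"rot":[0,0,0],"fingers":255},{"xyz":[0,0,10],"rot":[0,0,0],"fingers":255}]'
python3 -m creep '[{"xyz":[0,0,0.3],"rot":[0,0,0],"fingers":255},{"xyz":[0,0,0.3],"rot":[0,0,0],"fingers":255},{"xyz":[0,0,0.3],"rot":[0,0,0],"fingers":255},{"xyz":[0,0,0.3],"rot":[0,0,0],"fingers":255},{"xyz":[0,0,0.3],"rot":[0,0,0],"fingers":255},{"xyz":[0,0,0.3],"rot":[0,0,0],"fingers":255},{"xyz":[0,0,0.3],"rot":[0,0,0],"fingers":255},{"xyz":[0,0,0.3],"rot":[0,0,0],"fingers":255}]'
python3 - <<'E'
from h import *
d=snap('side','s6.png'); im=d['pixels']
cv2.imwrite('pics/crop6.png',cv2.resize(im[100:330,230:420],None,fx=2.5,fy=2.5,interpolation=cv2.INTER_CUBIC))
o=get_obs();print(np.abs(o['qvel']).max())
E
```

```text
clock: 17.1
position: [482.3, -95.0, 232.6]
eef_rot: [[-0.103, 0.995, 0.001], [0.995, 0.103, -0.0], [-0.0, 0.001, -1.0]]
force: [0.4, 0.1, -5.9]
gripper_width: 0.151
grip_force: 58.7
clock: 18.1
position: [482.0, -94.9, 234.4]
eef_rot: [[-0.103, 0.995, 0.0], [0.995, 0.103, -0.0], [-0.0, 0.0, -1.0]]
force: [-0.6, -0.1, -5.9]
gripper_width: 0.152
grip_force: 58.6
0.0031515419081467938
```

View pics/crop6.png

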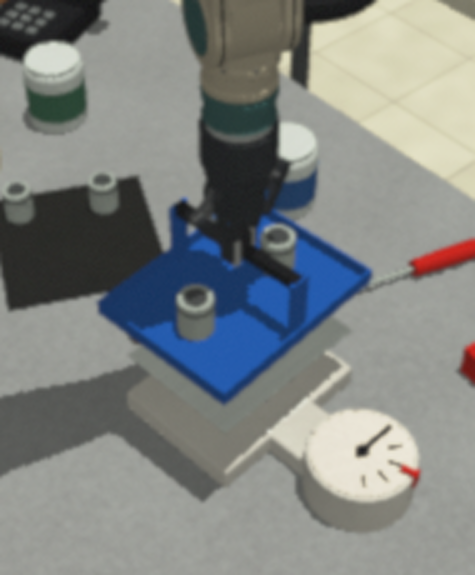

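The picture shows the tray held level at about (240,300), well clear of the pan, with both pistons in it, and the other two on the mat at (18,203) and (102,192). The needle is back at zero. The wrist reads 5.9 N, about the weight of the tray and two pistons, and the arm is still.

```bash
python3 -c "from plant import workorder; print(workorder.close_job())"
```

```text
the job is handed in; nothing more can be done
None
```

I put two pistons in the tray, which brought the needle to rest on the red mark, then lifted the tray level by its handle to about 8 cm above the pan and handed the job in at about 18 s while still holding it; the hand-in returned no verdict.

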